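# Make up two bench kits from the stock

### The arm

A 6-joint arm with a two-finger parallel gripper is mounted at the origin on a cart in front of the work surface, level with it; the furniture and walls round the work are solid. World frame = base frame: x ahead of the robot, y to its left, z up, the work surface at z = 0. Lengths are in m, angles in degrees, forces in N, time in s.
With the tool pointing down it reaches from about 0.325 to 0.85 m from the base axis. Payload 15.5 kg.
Tool frame: the origin (TCP) lies midway between the tips of the shut fingers; the grasp point (between the pads) lies 19 mm behind it; z points along the fingers, y is the line along which they close (so a half turn about z gives the same grasp; the last joint's range is limited). The gripper opens to 91 mm and grips with 3 to 60 N. Pads are 32 mm wide; open, the fingers measure 118 mm over their backs; the gripper's body (76 mm by 178 mm) begins 60 mm behind the grasp point.
Start: joints at [71.534, 28.281, 77.091, -0, 74.628, -5.472], TCP at [0.141, 0.609, 0.175] pointing down, gripper open.
Joint ranges: [-166.48, 166.48], [-47.26, 123.95], [12.59, 153.08], [-70.14, 250.14], [6.76, 159.57], [-176.63, 176.63]. Speed limits (degrees/s): [108.29, 108.29, 147.25, 172.46, 172.46, 172.46].

### API

Orientations are given as a 3x3 rotation matrix whose columns are the frame's x, y, z axes.
In Python, from bench import ctrl gives the robot as it stands. The module is installed in compiled form; this text tells all that it offers. Calls block until the motion is done:
- ctrl.goto(position, orientation): joint-space move of the TCP to a pose.
- ctrl.move_l(position, vel=0.15, ori=None, contact_N=None): straight line of the TCP; ori=None keeps the orientation; vel is the mean speed in m/s. With contact_N (N) it stops when the force on the tool has changed by that much, and returns True; else False.
- ctrl.movej(angles): joint-space move.
- ctrl.command_gripper(opening): opening from 0.0 (shut) to 1.0 (fully open); the grip force is fixed at half the most; returns when the fingers have stopped.
- ctrl.sleep(seconds).
- ctrl.ik(position, orientation): joint angles nearest the present ones, or None.
- ctrl.read_camera(name): name is "scene" or "top"; returns the picture (400x640x3 uint8, blue, green, red); there is no depth.
- ctrl.camera_params(name): a dict with "fx", "fy", "cx", "cy" (pixels), "pose" (4x4, takes a point from camera to world coordinates). Camera axes: x right, y up, looking along -z (the intrinsics and any distortion apply to the point x, -y, -z); pixel columns grow to the right and rows downward; lengths in m; the calibration is good to about 2 mm. A picture is of the moment at which its call begins. camera_params takes no time and is no camera call.
A pose or a line that the arm cannot do raises ctrl.MotionError and nothing moves.
- ctrl.sign_off(): hands the job in; it is judged then, once.
Readings, each from a call of its own:
- ctrl.current_t(): time.
- ctrl.current_q(): joint angles.
- ctrl.current_dq(): joint speeds.
- ctrl.current_effort(): joint torques, N m.
- ctrl.current_tool_pos(): TCP position.
- ctrl.current_eef_rot(): TCP orientation.
- ctrl.current_contact_force(): force on the tool from outside, world axes, zero at the start.
- ctrl.current_wrist_torque(): the same for the moment, N m.
- ctrl.current_grip_width(): opening from 0.0 (shut) to 1.0 (fully open).
- ctrl.current_grasp_force(): force on a finger pad.
Only numpy, scipy, OpenCV 4.12 (cv2) and the standard library are available. Lean on these libraries where they do the work, as an engineer would, in place of code of your own. Each camera call takes 0.05 s, during which the arm holds its last target. There are 200 camera calls.

### The job

Make up the two bench kits from the stock standing on the worktop: the yellow-lidded cup, the white-lidded cup and the dark brown stain bottle go into the long green tray, the blue-lidded cup and the light amber oil bottle into the short orange tray. Stand each cup upright in a square cell of its own and each bottle upright in its tray's narrow cell, down on the floor of the cell. Set everything down rather than dropping it, do not tip anything over, and leave the lab timer where it is.

Things in the scene. Friction and masses are not known exactly. Their poses are not given: they have to be found in the camera images.
- long_tray: Long green tray, 202 x 76 mm, fixed; walls 4 mm thick, 12 mm high, floor 3 mm. Origin: centre of underside; x along its length (roughly away from the robot), y across. Cells in a row at y = 0, each 68 mm wide: square cup cells (68 mm long) centred at x = -63 and +63 mm, narrow bottle cell (50 mm long) at x = 0. Contents stand close along x: close the fingers across, along y.
- short_tray: Short orange tray, 130 x 76 mm, fixed; walls 4 mm thick, 12 mm high, floor 3 mm. Origin: centre of underside; x along its length (roughly away from the robot), y across. Cells in a row at y = 0, each 68 mm wide: square cup cell (68 mm long) centred at x = -27 mm, narrow bottle cell (50 mm long) at x = +36 mm. Contents stand close along x: close the fingers across, along y.
- yellow_cup: Closed specimen cup with a yellow screw lid, pale yellow contents: lid 62 mm in diameter from 54 to 67 mm above its underside, 67 mm tall in all, clear body tapering from 55 mm below the lid to 46 mm at the underside. Grip it by the lid's rim or just below it. Loose. Origin: centre of its underside; z up.
- white_cup: Closed specimen cup with a white-grey screw lid, empty: lid 62 mm in diameter from 54 to 67 mm above its underside, 67 mm tall in all, clear body tapering from 55 mm below the lid to 46 mm at the underside. Grip it by the lid's rim or just below it. Loose. Origin: centre of its underside; z up.
- blue_cup: Closed specimen cup with a blue screw lid, pale yellow contents: lid 62 mm in diameter from 54 to 67 mm above its underside, 67 mm tall in all, clear body tapering from 55 mm below the lid to 46 mm at the underside. Grip it by the lid's rim or just below it. Loose. Origin: centre of its underside; z up.
- stain_bottle: Bottle of dark brown glass, pale label, black dropper cap with rubber bulb: body 34 mm in diameter, to 62 mm with its shoulder, 102 mm tall in all. Grip the body (30 to 58 mm up), not the bulb, which has no hold and may stand up between the fingers. Loose. Origin: centre of underside; z up.
- oil_bottle: Bottle of light amber glass, black dropper cap with rubber bulb: body 27 mm in diameter to 50 mm, collar 19 mm in diameter to 59 mm, 86 mm tall in all. Grip the body (20 to 48 mm up), not the bulb, which has no hold and may stand up between the fingers. Loose. Origin: centre of underside; z up.
- lab_timer: White digital lab timer lying flat among the stock, 62 x 66 x 20 mm, with a red and two grey buttons. Loose; it belongs to no kit and must stay where it is. Origin: centre of its underside.

How it is judged:
By the outcome, as a careful person would: the job done as asked, in the order asked, and still so for the second after the job is handed in, with the robot touching nothing.
It also fails if it takes over 128 s, if anything falls off the work surface, if the arm or the gripper's body presses on something with over 40 N, if the wrist force passes 120 N, or if a joint passes its speed limit or range.

## Working session

There is one attempt and no reset: what is moved stays moved. The work goes in short steps, each a Python script; the robot and the scene stay as the last script left them, time stands still between calls to the robot, and variables do not carry over. Pictures are saved under pics/ and viewed, at most 14 in all, crops included, and the job is handed in when it is done.

```bash
mkdir -p pics; python3 - <<'E'
from bench import ctrl
import cv2,numpy as np
np.set_printoptions(precision=4,suppress=True)
for n in("scene","top"):
    im=ctrl.read_camera(n);cv2.imwrite(f"pics/{n}0.png",im);print(n,ctrl.camera_params(n))
E
```

```text
scene {'fx': 491.5025963440185, 'fy': 491.5025963440185, 'cx': 320.02670807432116, 'cy': 199.84851547721718, 'pose': array([[ 0.7265,  0.3567, -0.5873,  0.0511],
       [-0.687 ,  0.3568, -0.6331, -0.4826],
       [-0.0163,  0.8634,  0.5043,  0.4774],
       [ 0.    ,  0.    ,  0.    ,  1.    ]])}
top {'fx': 397.708025726739, 'fy': 397.708025726739, 'cx': 316.60952750958336, 'cy': 194.12765168661423, 'pose': array([[-0.0058,  0.9939, -0.1102,  0.4712],
       [-0.9999, -0.0072, -0.0121,  0.0208],
       [-0.0128,  0.1102,  0.9938,  0.8821],
       [ 0.    ,  0.    ,  0.    ,  1.    ]])}
```

View pics/scene0.png

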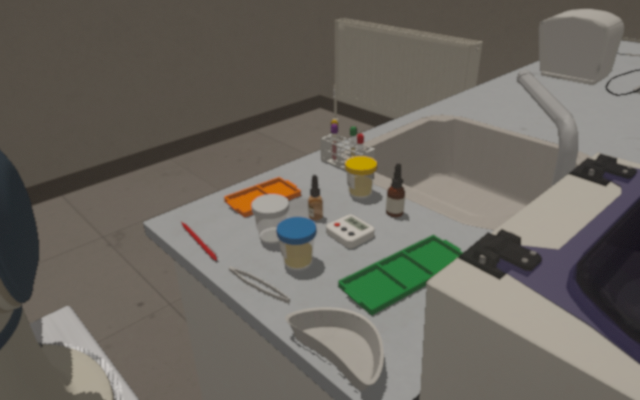

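View pics/top0.png

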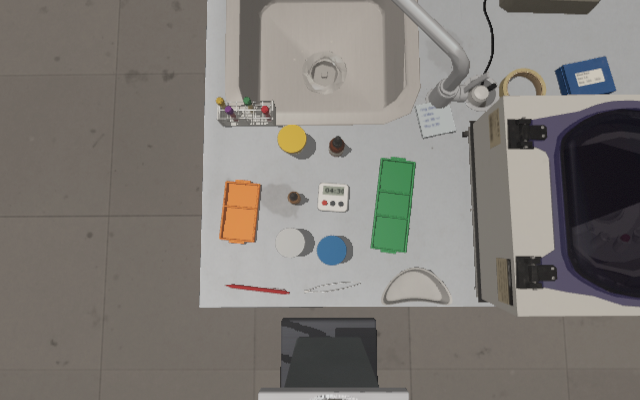

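The scene view shows all the items. In the top view (col, row) they are: yellow cup (292,139), white (290,242), blue (332,250), stain bottle (337,146), oil bottle (296,198), timer (333,197), orange tray (240,211) and green tray (393,205). A tube rack stands beside the yellow cup, and a large instrument is to the right of the green tray.

```bash
cat > vis.py <<'E'
import cv2,numpy as np
from bench import ctrl
np.set_printoptions(precision=4,suppress=True)
P={n:ctrl.camera_params(n) for n in("scene","top")}
def ray(n,uv,z):
    p=P[n];uv=np.atleast_2d(uv).astype(float)
    d=np.c_[(uv[:,0]-p['cx'])/p['fx'],-(uv[:,1]-p['cy'])/p['fy'],-np.ones(len(uv))]@p['pose'][:3,:3].T
    o=p['pose'][:3,3];return o+d*((z-o[2])/d[:,2])[:,None]
def proj(n,X):
    p=P[n];c=(np.atleast_2d(X)-p['pose'][:3,3])@p['pose'][:3,:3]
    return np.c_[p['cx']+p['fx']*c[:,0]/-c[:,2],p['cy']-p['fy']*c[:,1]/-c[:,2]]
HSV=dict(yellow=((18,120,100),(32,255,255)),blue=((98,120,60),(115,255,255)),green=((45,100,40),(80,255,255)),orange=((5,180,120),(16,255,255)))
def blob(im,name,box):
    m=cv2.inRange(cv2.cvtColor(im,cv2.COLOR_BGR2HSV),*map(np.array,HSV[name]));k=np.zeros_like(m)
    x0,x1,y0,y1=box;k[y0:y1,x0:x1]=m[y0:y1,x0:x1]
    k=cv2.morphologyEx(k,cv2.MORPH_CLOSE,np.ones((5,5)))
    return max(cv2.findContours(k,cv2.RETR_EXTERNAL,cv2.CHAIN_APPROX_NONE)[0],key=cv2.contourArea)[:,0]
def disc(n,c,z):
    w=ray(n,c,z)[:,:2].astype(np.float32)*1000
    e=cv2.fitEllipse(w);return np.array(e[0])/1000,e[1]
BOX=dict(top=dict(yellow=(270,315,115,165),blue=(312,352,230,270),green=(360,430,145,265),orange=(205,275,170,255)),
 scene=dict(yellow=(335,385,150,185),blue=(270,325,212,245),green=(330,470,225,320),orange=(215,310,170,220)))
E
python3 - <<'E'
from vis import *
for n in("top","scene"):
    im=cv2.imread(f"pics/{n}0.png")
    for c in("yellow","blue"):
        b=blob(im,c,BOX[n][c]);print(n,c,*disc(n,b,.067 if n=="top" else .0605))
    for c in("green","orange"):
        b=blob(im,c,BOX[n][c])
        w=ray(n,b,.012)[:,:2]; r=cv2.minAreaRect((w*1000).astype(np.float32));print(n,c,r)
im=cv2.imread("pics/top0.png")
g=cv2.resize(im[115:275,215:420],None,fx=3.9,fy=3.7,interpolation=cv2.INTER_CUBIC) if 0 else cv2.resize(im[120:270,220:420],None,fx=4,fy=4,interpolation=cv2.INTER_CUBIC)
cv2.imwrite("pics/topz.png",g)
im=cv2.imread("pics/scene0.png")
cv2.imwrite("pics/scz.png",cv2.resize(im[150:300,235:435],None,fx=4,fy=4,interpolation=cv2.INTER_CUBIC))
g=cv2.cvtColor(cv2.imread("pics/top0.png"),cv2.COLOR_BGR2GRAY)[222:262,268:312]
g=cv2.resize(g,None,fx=4,fy=4,interpolation=cv2.INTER_CUBIC)
h=cv2.HoughCircles(g,cv2.HOUGH_GRADIENT_ALT,1.5,20,param1=60,param2=.6,minRadius=45,maxRadius=75)
print("white",h);
if h is not None:
    for u,v,r in h[0]: print(ray("top",[268+(u+.5)/4-.5,222+(v+.5)/4-.5],.067), r/4*(.88-.067)/397)
E
```

```text
top yellow [0.6795 0.0823] (57.49726486206055, 59.355464935302734)
top blue [0.4476 0.0012] (56.2964973449707, 56.535640716552734)
top green ((544.6290283203125, -135.99545288085938), (76.34215545654297, 208.95509338378906), 82.28795623779297)Traceback (most recent call last):
  File "<stdin>", line 7, in <module>
  File "vis.py", line 17, in blob
    return max(cv2.findContours(k,cv2.RETR_EXTERNAL,cv2.CHAIN_APPROX_NONE)[0],key=cv2.contourArea)[:,0]
           ~~~^^^^^^^^^^^^^^^^^^^^^^^^^^^^^^^^^^^^^^^^^^^^^^^^^^^^^^^^^^^^^^^^^^^^^^^^^^^^^^^^^^^^
ValueError: max() iterable argument is empty
```

```bash
sed -i 's/orange=((5,180,120),(16,255,255))/orange=((4,130,80),(18,255,255))/' vis.py
python3 - <<'E'
from vis import *
im=cv2.imread("pics/top0.png")
cv2.imwrite("pics/topz.png",cv2.resize(im[120:270,220:420],None,fx=4,fy=4,interpolation=cv2.INTER_CUBIC))
im=cv2.imread("pics/scene0.png")
cv2.imwrite("pics/scz.png",cv2.resize(im[150:300,235:435],None,fx=4,fy=4,interpolation=cv2.INTER_CUBIC))
for n in("top","scene"):
    im=cv2.imread(f"pics/{n}0.png")
    for c in("yellow","blue"):
        b=blob(im,c,BOX[n][c]);print(n,c,*disc(n,b,.067 if n=="top" else .0605))
    for c in("green","orange"):
        b=blob(im,c,BOX[n][c])
        w=ray(n,b,.012)[:,:2]; r=cv2.minAreaRect((w*1000).astype(np.float32));print(n,c,r)
g=cv2.cvtColor(cv2.imread("pics/top0.png"),cv2.COLOR_BGR2GRAY)[222:262,268:312]
g=cv2.resize(g,None,fx=4,fy=4,interpolation=cv2.INTER_CUBIC)
for t in(40,20):
  h=cv2.HoughCircles(g,cv2.HOUGH_GRADIENT,1,200,param1=t,param2=12,minRadius=48,maxRadius=72)
  if h is not None:
    for u,v,r in h[0]: print("white",u,v,ray("top",[268+(u+.5)/4-.5,222+(v+.5)/4-.5],.067), r/4*(.88-.067)/397)
E
```

```text
top yellow [0.6795 0.0823] (57.49726486206055, 59.355464935302734)
top blue [0.4476 0.0012] (56.2964973449707, 56.535640716552734)
top green ((544.6290283203125, -135.99545288085938), (76.34215545654297, 208.95509338378906), 82.28795623779297)
top orange ((531.5690307617188, 200.83824157714844), (77.46250915527344, 137.95167541503906), 84.62889862060547)
scene yellow [0.6832 0.0826] (61.289371490478516, 82.5721206665039)
scene blue [0.4498 0.0023] (56.674530029296875, 66.35877227783203)
scene green ((541.581787109375, -141.02935791015625), (81.07412719726562, 209.79197692871094), 82.36624908447266)
scene orange ((529.1949462890625, 191.80166625976562), (89.19535827636719, 140.15829467773438), 84.951416015625)
white 86.5 82.5 [[0.4634 0.087  0.067 ]] 0.030615492
white 86.5 82.5 [[0.4634 0.087  0.067 ]] 0.030820277
```

View pics/topz.png

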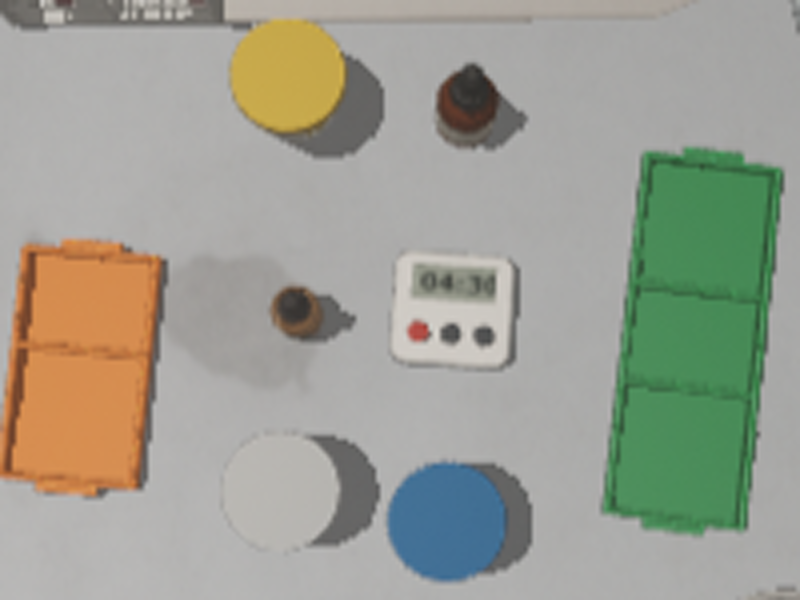

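View pics/scz.png

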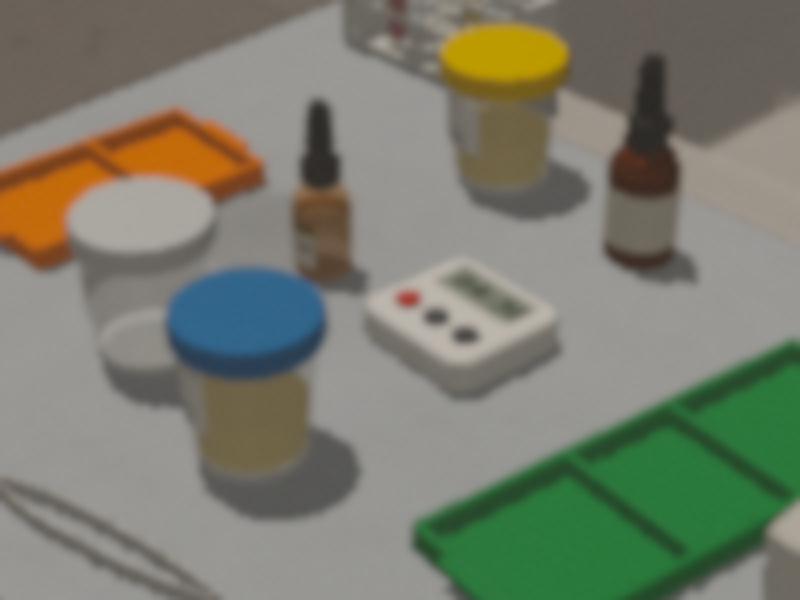

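The zooms show clear lid discs (top crop): yellow (288,75), white (281,491) and blue (447,521). The bulb tips are at about (471,72) for stain and (292,297) for oil. In the scene crop the tips are at (652,57) and (319,100). The trays have small end tabs. Lid diameters come to about 60 mm and tray widths to about 77 mm, which agrees with the sizes given. I'll pick the yellow cup first.

```bash
cat > rob.py <<'E'
from vis import *
def R(a):
    c=np.array([np.cos(a),np.sin(a),0]);z=np.array([0,0,-1.]);return np.c_[np.cross(c,z),c,z]
def ori(p,deg):  # closing line at deg; take the half turn with the smaller wrist travel
    best=None
    for k in(0,180,-180):
        r=R(np.radians(deg+k));q=ctrl.ik(p,r)
        if q is None: continue
        s=abs(q[5])+ .3*np.abs(np.array(q)-ctrl.current_q()).max()
        if best is None or s<best[0]: best=(s,r)
    return best[1]
UP=.235
def pick(xy,deg,h,open_=1.0):
    p=np.r_[xy,UP];o=ori(p,deg)
    t=ctrl.current_tool_pos()
    if t[2]<UP-.005: ctrl.move_l([t[0],t[1],UP],.2)
    ctrl.command_gripper(open_);ctrl.goto(p,o)
    z=h-.019
    ctrl.move_l([*xy,z+.06],.2)
    c=ctrl.move_l([*xy,z],.08,contact_N=8)
    ctrl.command_gripper(0.0)
    print("pick contact",c,"w",ctrl.current_grip_width()*91,"f",ctrl.current_grasp_force())
    ctrl.move_l([*xy,UP],.15)
    print("up: w",ctrl.current_grip_width()*91,"f",ctrl.current_grasp_force(),"t",ctrl.current_t())
def place(xy,deg,h,open_=1.0):
    p=np.r_[xy,UP];ctrl.goto(p,ori(p,deg))
    z=h-.019+.003
    ctrl.move_l([*xy,z+.02],.15)
    c=ctrl.move_l([*xy,z-.004],.03,contact_N=4)
    print("place contact",c,"z err mm",(ctrl.current_tool_pos()[2]-z)*1e3,"w",ctrl.current_grip_width()*91)
    ctrl.sleep(.2);ctrl.command_gripper(open_);ctrl.move_l([*xy,UP],.2)
    print("t",ctrl.current_t(),"q",np.array(ctrl.current_q()))
TR=dict(long=(np.array([.5446,-.137]),-7.7),short=(np.array([.5316,.2015]),-5.3))
def cell(t,x):
    c,a=TR[t];r=np.radians(a);return c+x*np.array([np.cos(r),np.sin(r)]),a+90
E
python3 - <<'E'
from rob import *
for n,a,b,z in(("stain",(337.5,137.8),(397.8,164.5),.101),("oil",(293,194),(314.6,175),.085)):
    print(n,ray("top",a,z),ray("scene",b,z))
# rack tube caps: triangulated height check
for n,a,b in(("purple",(229,110),(334,127)),("red",(265,111),(360,138))):
    print(n,[(z,np.linalg.norm(ray("top",a,z)-ray("scene",b,z)).round(3)) for z in(.06,.08,.1,.12)],ray("top",a,.09))
for n in("green","orange"): print(n)
print("q",ctrl.current_q())
t=ctrl.current_tool_pos();ctrl.move_l([t[0],t[1],UP],.2)
pick((.680,.082),-45,.058)
E
```

```text
stain [[ 0.6713 -0.0123  0.101 ]] [[ 0.6671 -0.0171  0.101 ]]
oil [[0.5603 0.0781 0.085 ]] [[0.5601 0.0788 0.085 ]]
purple [(0.06, np.float64(0.055)), (0.08, np.float64(0.013)), (0.1, np.float64(0.029)), (0.12, np.float64(0.071))] [[0.7346 0.2097 0.09  ]]
red [(0.06, np.float64(0.048)), (0.08, np.float64(0.009)), (0.1, np.float64(0.032)), (0.12, np.float64(0.072))] [[0.7318 0.1355 0.09  ]]
green
orange
q [71.5333 28.3103 77.1234 -0.0008 74.6265 -5.4726]
pick contact False w 0.41611443493155637 f 0.0
up: w 0.3847636056900608 f 0.0 t 7.9917
```

```bash
python3 - <<'E'
from rob import *
print(ctrl.current_tool_pos(),np.array(ctrl.current_eef_rot()))
a=ctrl.read_camera("top");b=ctrl.read_camera("scene")
cv2.imwrite("pics/s1.png",np.vstack([a[60:320,150:550],b[100:340,200:600]]))
E
```

```text
[0.6796 0.082  0.234 ] [[ 0.7071  0.7071 -0.0015]
 [ 0.7071 -0.7071 -0.0001]
 [-0.0011 -0.001  -1.    ]]
```

View pics/s1.png

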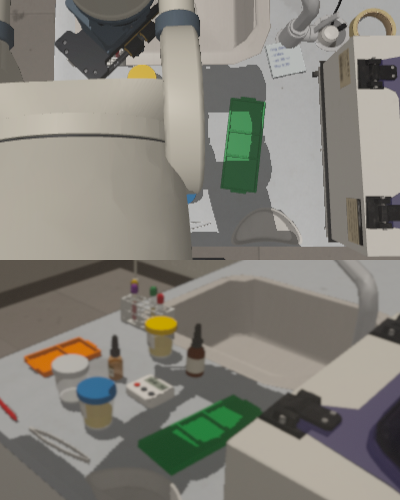

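```bash
python3 - <<'E'
from rob import *
b=ctrl.read_camera("scene");t=np.array(ctrl.current_tool_pos())
p=proj("scene",t)[0];print(p,proj("top",t),ctrl.current_q(),ctrl.current_grip_width())
cv2.circle(b,tuple(int(v) for v in p),3,(0,0,255),-1)
cv2.imwrite("pics/s2.png",b)
im=b;c=blob(im,"yellow",BOX["scene"]["yellow"]);print(disc("scene",c,.0605))
E
```

```text
[362.1442  74.9833] [[284.3443 113.4921]] [ 1.8871 30.9022 62.7991 -0.0002 86.3686 46.8846] 0.004278203350635478
(array([0.6831, 0.0825]), (61.211856842041016, 82.64374542236328))
```

View pics/s2.png

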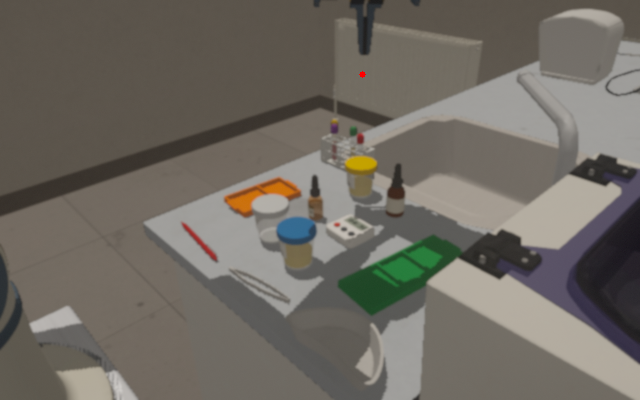

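The shut fingertips show at (363,53), but the reported TCP projects to (362,75). So the tips are really about 40 mm higher than reported, and they closed above the lid without touching the cup. I'll measure the offset by touching free worktop.

```bash
python3 - <<'E'
from rob import *
p=[.63,-.07,.12];o=np.array(ctrl.current_eef_rot())
ctrl.goto([.63,-.07,.2],R(np.radians(-45)))
ctrl.move_l(p,.2)
ctrl.move_l([.63,-.07,.04],.08,contact_N=4)
c=ctrl.move_l([.63,-.07,-.06],.02,contact_N=4)
t=np.array(ctrl.current_tool_pos());print(c,t,ctrl.current_contact_force())
b=ctrl.read_camera("scene");a=ctrl.read_camera("top")
u=proj("scene",t)[0];print(u,proj("scene",[t[0],t[1],0]),proj("top",[t[0],t[1],0]))
ctrl.move_l([.63,-.07,UP],.2);print(ctrl.current_t())
r,c0=int(u[1]),int(u[0])
cv2.imwrite("pics/s3.png",cv2.resize(b[r-100:r+50,c0-100:c0+100],None,fx=4,fy=4,interpolation=cv2.INTER_CUBIC));print(r-100,c0-100)
E
```

```text
True [ 0.63  -0.07  -0.039] [-1.8428  0.4626 10.3673]
[403.0657 252.4235] [[404.6356 233.985 ]] [[361.647  166.8449]]
15.6
152 303
```

View pics/s3.png

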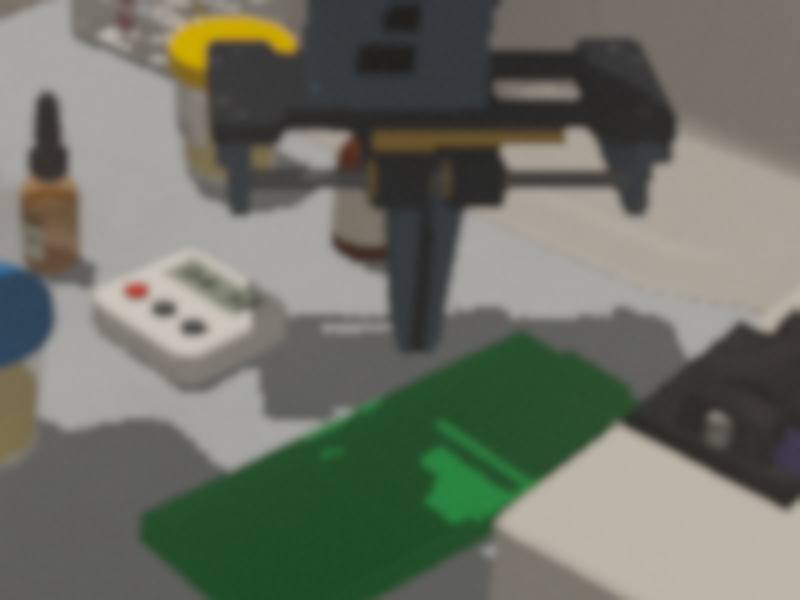

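Contact came at reported z = -0.039, with the tip in the picture at (407,239), close to where table height projects (405,234). The true tips therefore sit 39 mm above the reported TCP, with no clear sideways offset. I'll correct for it and pick yellow again.

```bash
sed -i 's/^UP=.235/UP=.19;DZ=-.039/; s/z=h-.019$/z=h-.019+DZ/; s/z=h-.019+.003/z=h-.019+.003+DZ/' rob.py; grep -n DZ rob.py
python3 - <<'E'
from rob import *
pick((.680,.082),-45,.058)
b=ctrl.read_camera("scene");a=ctrl.read_camera("top")
cv2.imwrite("pics/s4.png",b)
E
```

```text
12:UP=.19;DZ=-.039
18:    z=h-.019+DZ
27:    z=h-.019+.003+DZ
pick contact False w 61.110394793276036 f 30.00041753053665
up: w 61.116216080812116 f 29.99991685152054 t 21.375
```

View pics/s4.png

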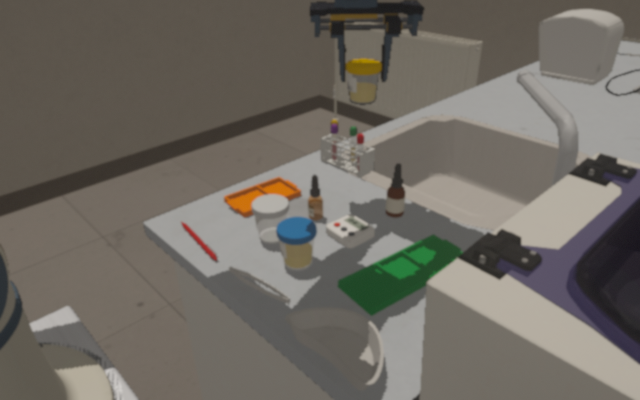

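Yellow is held upright by the lid at (364,67), and nothing else has moved. Next I'll place it, then do white.

```bash
python3 - <<'E'
from rob import *
place(*cell("long",.063),.058)
pick((.4634,.087),0,.058)
b=ctrl.read_camera("scene");cv2.imwrite("pics/s5.png",b)
E
```

```text
place contact True z err mm -0.2794109031029543 w 61.0704230489694
t 26.25 q [-18.9546  27.5352  76.0631   0.0014  76.5703  78.7475]
pick contact False w 60.96745013077045 f 30.000358521938324
up: w 61.213282702038406 f 29.999915957450867 t 31.3917
```

View pics/s5.png

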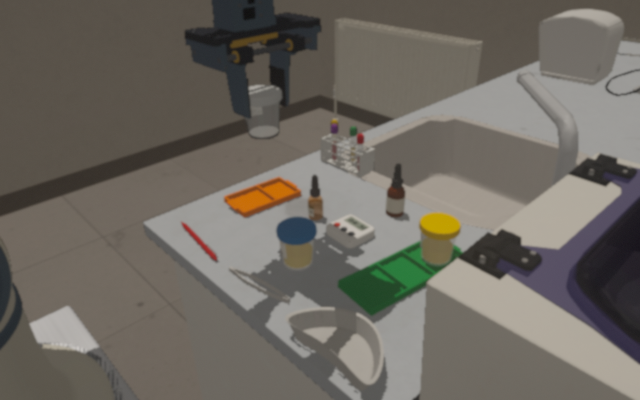

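Yellow stands in the far green cell at (440,240) and white is held upright. Next: place white, then pick the stain bottle.

```bash
python3 - <<'E'
from rob import *
place(*cell("long",-.063),.058)
e=np.vstack([ray("top",(337.5,137.8),.101),ray("scene",(397.8,164.5),.101),ray("top",(336.8,146),.055),ray("scene",(395,213),0)])[:,:2]
print(e); xy=np.median(e,0);print(xy)
assert np.abs(e-xy).max()<.01
pick(xy,82,.046)
b=ctrl.read_camera("scene");cv2.imwrite("pics/s6.png",b)
E
```

```text
place contact True z err mm -0.19356442583077366 w 61.08722573187592
t 36.4667 q [-21.7898  17.2752  93.2933  -0.0015  69.565   75.9115]
[[ 0.6713 -0.0123]
 [ 0.6671 -0.0171]
 [ 0.6653 -0.0126]
 [ 0.6715 -0.0152]]
[ 0.6692 -0.0139]
pick contact False w 32.057371049482384 f 29.985856046987465
up: w 31.981118987946623 f 29.98480654801824 t 41.7583
```

View pics/s6.png

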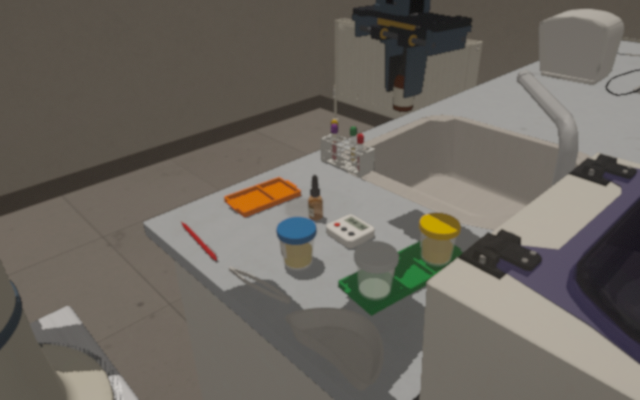

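White is in the near green cell at (375,275), yellow is unchanged, and the stain bottle is held upright. Next: place stain, then pick blue.

```bash
python3 - <<'E'
from rob import *
place(*cell("long",0),.046)
pick((.4476,.0015),0,.058)
b=ctrl.read_camera("scene");cv2.imwrite("pics/s7.png",b)
E
```

```text
place contact True z err mm -0.41805099565730974 w 32.1618709043287
t 46.8833 q [-20.218   22.3756  85.03     0.0043  72.7394  77.4876]
pick contact False w 61.051797878774956 f 30.00041663646698
up: w 61.215477223829225 f 29.9999338388443 t 52.1667
```

View pics/s7.png

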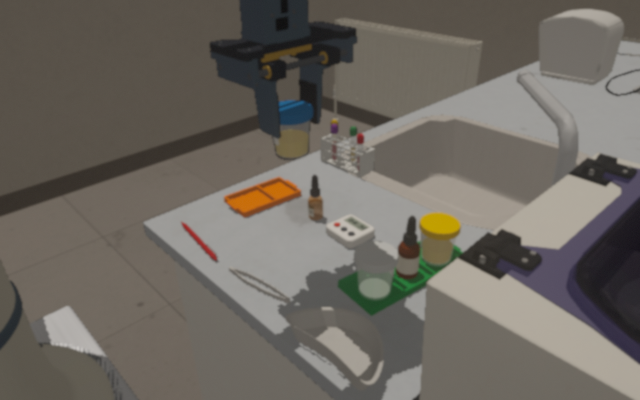

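All three items stand in the green tray, with stain at (409,250), and blue is held. Next: place blue, then take the oil bottle with the fingers only part open, to clear the timer.

```bash
python3 - <<'E'
from rob import *
place(*cell("short",-.027),.058)
pick((.560,.0784),84.7,.038,.6)
place(*cell("short",.036),.038)
t=ctrl.current_tool_pos();q=list(ctrl.current_q());q[0]=95;ctrl.movej(q);ctrl.sleep(.3)
a=ctrl.read_camera("top");b=ctrl.read_camera("scene");cv2.imwrite("pics/topf.png",a)
cv2.imwrite("pics/f.png",np.vstack([cv2.resize(a[120:270,210:430],None,fx=2,fy=2),cv2.resize(b[150:300,215:435],None,fx=2,fy=2)]))
print(ctrl.current_t())
E
```

```text
place contact True z err mm -0.1738595261198128 w 61.00091522561401
t 57.0833 q [ 15.7187  20.9811  87.3619   0.0029  71.8054 -68.9801]
pick contact False w 25.727347686953692 f 29.994489008677192
up: w 25.75388489171415 f 29.985600739892107 t 62.3167
place contact True z err mm -0.07929734496078117 w 25.861445395594856
t 67.3667 q [ 13.5586  25.6146  79.4672   0.0004  75.076  -71.1374]
70.5333
```

View pics/f.png

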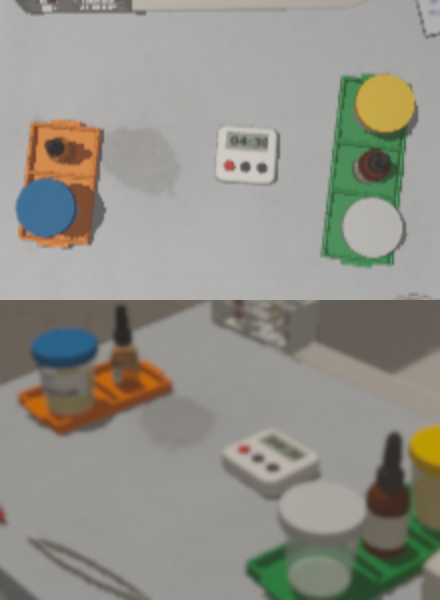

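All five items stand upright in their cells, each seated within 0.5 mm of floor height. The timer is where it was and the arm is clear.

```bash
python3 -c "
from bench import ctrl
print(ctrl.sign_off())"
```

```text
the job is handed in; nothing more can be done
None
```

Both kits are made up and handed in at about 70 s: yellow cup, white cup and stain bottle in the green tray, blue cup and oil bottle in the orange tray, all upright on the cell floors, timer untouched; one early empty grasp, from a 39 mm error in the reported tool height, moved nothing.

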